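# Hang the flap on the finished-parts chute

### The job

Put the loose end flap back on the grey parts chute: take the panel that has the two knuckles out of the rack, lower it so that its two knuckles drop over the chute's two pins and sit fully down on both, and let go so that it hangs there still. Leave the plain cover panel standing in the rack.

Things in the scene. Friction and masses are not known exactly. Their poses are not given: they have to be found in the camera images.
- flap: Loose flap, 0.25-0.5 kg: the panel WITH two steel knuckles, upright in a rack slot (leans up to 4 deg). Origin: middle of hinge line; y along it, z up, x through; either way round fits. Plate 8 mm thick, 100 wide, to 105 below origin. Top bar 176 long in y, 10-18 above. Knuckles at y +-78, 16 wide: inverted U, slot 20, flaring to a 40 mm mouth 25 below origin; V roof centres a pin at the origin.
- tab (a point): Grip point of the flap: in the black tab standing on the middle of its top bar, 45 mm above the flap's origin. The tab is 12 mm thick (flap's x: pinch across it from above), 50 mm wide (flap's y), and reaches from 27 mm below this point (the bar's top) to 19 mm above it.
- chute: Fixed grey tray, open top. Origin on the bench under the middle of its pin line; y along the pins, z up. Two level steel pins, 10 mm thick, axis 118 mm up, point at each other along y, from posts (tops 125 up) at 97 to free ends at 60 mm from the middle. Tray: 35-170 mm towards -x, 192 wide, 90 high. Hung, the flap's origin is 118 mm above this origin, y along y; its plate passes between the pins.
- cover: Bystander: plain panel in the other slot, like the flap (same origin, axes, plate, bar, tab) but without knuckles. Both panels stand in a fixed grey rack, 190 x 126 mm, slots 110 mm apart, 11 wide, walls 50 mm high, floors 8 mm over the bench: lift a panel over 42 mm to free it. Standing, its origin is 113 mm over the bench.
There are look-alikes about, which are no part of the job. What is shaped like the flap but green or red is not meant.

How it is judged:
At the end, for the whole second after the job is handed in: The flap hangs at rest on both pins: hinge line within 10 mm of the pin line across, 16 mm along and 5 mm above full seat, parallel to the pins within 4.5 degrees, upright within 11 degrees; the cover panel stands upright in its slot, under 40 mm from its start (x of flap in the frame of chute between -0.01 and 0.01 m and y of flap in the frame of chute between -0.016 and 0.016 m and z of flap in the frame of chute between 0.112 and 0.123 m and angle between the y axis of flap and the y axis of chute, either way round below 0.08 rad and angle between flap's own z axis and vertical below 0.2 rad and linear speed of flap below 0.03 m/s and distance of cover from where it was at the start of the episode below 0.04 m and angle between cover's own z axis and vertical below 0.15 rad); the robot touches nothing.
It fails at once if the plain cover panel is lifted, shoved or knocked (moved 40 mm or more) (distance of cover from where it was at the start of the episode above 0.04 m).
It also fails if it takes over 54 s, if anything falls off the work surface, if the arm or the gripper's body presses on something with over 40 N, if the wrist force passes 120 N, or if a joint passes its speed limit or range.

### The arm

A 6-joint arm with a two-finger parallel gripper is mounted at the origin on the work surface. World frame = base frame: x ahead of the robot, y to its left, z up, the work surface at z = 0. Lengths are in m, angles in rad, forces in N, time in s.
With the tool pointing down it reaches from about 0.15 to 0.775 m from the base axis. Payload 6.1 kg.
Tool frame: the origin (TCP) lies midway between the tips of the shut fingers; the grasp point (between the pads) lies r.pinch_z behind it (r.pinch_z is the distance from the TCP to the grasp point, in m); y points along the fingers, x is the direction in which the jaws open and shut, and the axes are right-handed (so a half turn about y gives the same grasp; the last joint's range is limited). The gripper opens to 85 mm and grips with 20 to 120 N. Pads are 22 mm wide; open, the fingers measure 114 mm over their backs; the gripper's body (76 mm by 85 mm) begins 54 mm behind the grasp point. The pads swing forward as they close: fully open they stand 13 mm farther back than shut.
Start: joints at [1.314, 0.126, -0.04, 1.405, 0, 1.571], TCP at [0.133, 0.508, 0.231] pointing down, gripper open.
Joint ranges: [-2.72, 2.72], [-0.95, 1.95], [-1.27, 1.35], [-1.78, 2.02], [-1.46, 1.47], [-3.14, 3.14]. Speed limits (rad/s): [2.39, 2.39, 3.01, 3.14, 3.14, 3.14].

### API

Orientations are given as a unit quaternion [w, x, y, z].
In Python, from station import r gives the robot as it stands. The module is installed in compiled form; this text tells all that it offers.
- The arm moves only by the shell command python3 -m jog 'ROWS' [OPENING]. ROWS is JSON, a list of rows, each a list of 2 entries, a list of its own where there are three numbers: the shift along the world's x, y, z in m, then the turn, a rotation vector about the world's x, y, z in degrees. In form: [[[tx, ty, tz], [rx, ry, rz]], ...]. A call has 1 to 8 rows; each row shifts and turns the pose as measured when the row begins; what a row does not reach is not made up. A row lasts 1/12 s, in which the tool goes at most 41.7 mm and 7.16 degrees, less where a joint would pass 70% of its speed; a pose out of reach is approached as far as the arm can. A call with a gripper value outside its range is refused whole. OPENING is the gripper's target within -1 to 1 (fully open at 1, half-way at 0, shut at -1), set as the call begins (- or left out, the last holds). The fingers move at their own pace and stop on an object; the grip force is fixed at half the most. Time passes only in rows, so rows that do not move let the fingers close. It gives the time, the measured TCP pose, the force and the opening at its end, in the units of the state.
- r.state(): the state, without advancing time (a new reading comes with each control period).
- r.snapshot(name): name is "scene" or "top" or "wrist"; returns the picture (420x560x3 uint8, red, green, blue); there is no depth.
- r.calibration(name): a dict with "fx", "fy", "cx", "cy" (pixels), "dist_coeffs" ([k1, k2, p1, p2, k3] as OpenCV has them; the pictures are not rectified), "extrinsics" (4x4, takes a point from world to camera coordinates). Camera axes: x right, y up, looking along -z (the intrinsics and any distortion apply to the point x, -y, -z); pixel columns grow to the right and rows downward; lengths in m; the calibration is good to about 2 mm. A picture is of the moment at which its call begins: read the wrist's pose just before it. calibration takes no time and is no camera call; for the wrist camera it gives the pose at the moment of the call.
- r.close_job(): hands the job in, once; it reports no verdict.
The state is a dict: "time_s": time; "joint_pos": joint angles; "qd": joint speeds; "joint_torque": joint torques, N m; "tool_pos": TCP position; "tcp_rot": TCP orientation; "force": force on the tool from outside, world axes, zero at the start; "moment": the same for the moment, N m; "grip_width": opening from 0.0 (shut) to 1.0 (fully open).
Only numpy, scipy, OpenCV 4.12 (cv2) and the standard library are available. Lean on these libraries where they do the work, as an engineer would, in place of code of your own. Each camera call takes 0.05 s, during which the arm holds its last target. There are 200 camera calls.

## Working session

There is one attempt and no reset: what is moved stays moved. The work goes in short steps, Python scripts to look and compute and a shell command to move; the robot and the scene stay as the last step left them, time stands still between calls to the robot, and variables do not carry over. Pictures are saved under pics/ and viewed, about 8 in all and at most 12, crops included, and the job is handed in when it is done.

```bash
mkdir -p pics; python3 - <<'E'
from station import r
import cv2
for n in("scene","top"):
    cv2.imwrite(f"pics/{n}0.png",cv2.resize(r.snapshot(n)[:,:,::-1],(800,600)))
    c=r.calibration(n);print(n,c)
s=r.state();print(s["time_s"],s["tool_pos"],s["tcp_rot"],s["grip_width"],r.pinch_z)
E
```

```text
scene {'fx': 537.1720479517735, 'fy': 537.1720479517735, 'cx': 281.37106176482683, 'cy': 215.49154898728813, 'dist_coeffs': array([0.02763229, 0.        , 0.        , 0.        , 0.        ]), 'extrinsics': array([[-0.78106383,  0.62436111,  0.01060655,  0.5233052 ],
       [-0.39440274, -0.50641665,  0.76680419,  0.10915941],
       [ 0.48413405,  0.59473976,  0.64179346, -1.62986432],
       [ 0.        ,  0.        ,  0.        ,  1.        ]])}
top {'fx': 405.9938708758724, 'fy': 405.9938708758724, 'cx': 277.6883530974864, 'cy': 203.98178874539053, 'dist_coeffs': array([-0.10480065,  0.        ,  0.        ,  0.        ,  0.        ]), 'extrinsics': array([[ 0.02761375, -0.9996135 ,  0.00321575, -0.0619209 ],
       [ 0.97900851,  0.02769416,  0.2019291 , -0.60438978],
       [-0.20194011, -0.00242777,  0.97939486, -1.02142453],
       [ 0.        ,  0.        ,  0.        ,  1.        ]])}
0.1 [0.13324574 0.50745108 0.23060366] [-0.55961164  0.56021852  0.43145393 -0.43224707] 0.9994598547313305 0.0187
```

View pics/scene0.png

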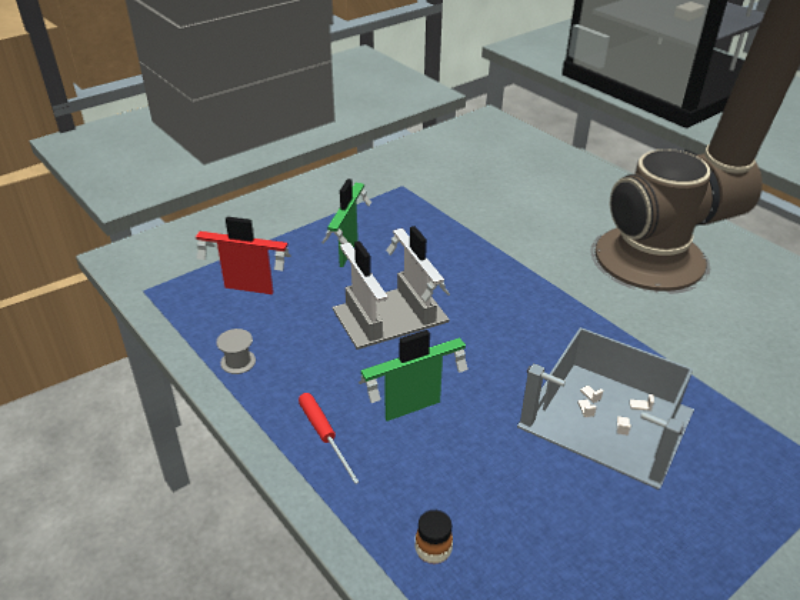

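View pics/top0.png

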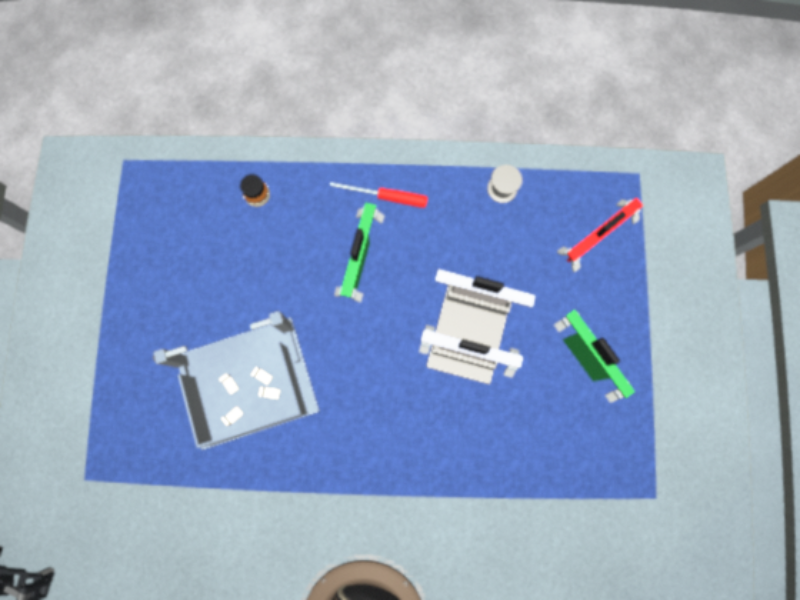

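Candidates in the top view: white panel with knuckles (472,347), plain white panel (487,284, the cover), green (358,250), green (600,352) and red (605,230). By the description, the flap is the white one at (472,347). I'll check that with a close crop, and also crop the chute.

```bash
cat > h.py <<'E'
import numpy as np,cv2
from station import r
def ray(n,u,v,c=None):
    c=c or r.calibration(n);K=np.array([[c["fx"],0,c["cx"]],[0,c["fy"],c["cy"]],[0,0,1]])
    p=cv2.undistortPoints(np.array([[[u,v]]],float),K,c["dist_coeffs"])[0,0]
    E=c["extrinsics"];R=E[:3,:3];d=R.T@np.array([p[0],-p[1],-1]);return -R.T@E[:3,3],d
def at(n,u,v,z,c=None):
    o,d=ray(n,u,v,c);return o+d*(z-o[2])/d[2]
def proj(n,P,c=None):
    c=c or r.calibration(n);K=np.array([[c["fx"],0,c["cx"]],[0,c["fy"],c["cy"]],[0,0,1]])
    E=c["extrinsics"];q=(E[:3,:3]@np.array(P,float).reshape(-1,3).T).T+E[:3,3];q=q*[1,-1,-1]
    return cv2.projectPoints(q,np.zeros(3),np.zeros(3),K,c["dist_coeffs"])[0][:,0]
E
python3 - <<'E'
import cv2
t=cv2.imread("pics/top0.png");s=cv2.imread("pics/scene0.png")
def cr(im,x,y): return cv2.resize(im[y:y+150,x:x+200],(400,300),interpolation=cv2.INTER_CUBIC)
import numpy as np
cv2.imwrite("pics/c1.png",np.vstack([np.hstack([cr(t,380,250),cr(t,140,300)]),np.hstack([cr(s,300,215),cr(s,505,330)])]))
E
```

```text
(no output)
```

View pics/c1.png

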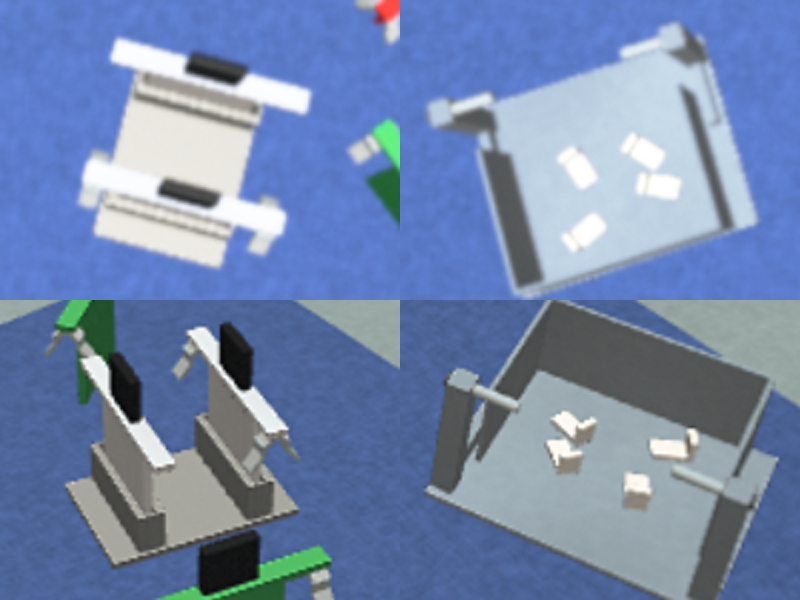

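```bash
python3 - <<'E'
from h import *
T=lambda u,v,x,y:((x+u/2)*.7+ -.15,(y+v/2)*.7-.15)
f=lambda n,x,y,z,L:[at(n,*T(u,v,x,y),z) for u,v in L]
def rep(k,L):
    a,b=L;d=b-a;print(k,np.round(a,4),np.round(b,4),"mid",np.round((a+b)/2,4),"len",round(np.linalg.norm(d),4),"ang",round(np.degrees(np.arctan2(d[1],d[0])),2))
rep("flap bar top",f("top",380,250,.131,[(86,168),(283,222)]))
rep("flap tab top",f("top",380,250,.177,[(161,181),(219,196)]))
rep("cover bar top",f("top",380,250,.131,[(115,50),(308,100)]))
rep("flap bar scene",f("scene",300,215,.131,[(199,30),(278,132)]))
rep("posts top",f("top",140,300,.125,[(40,112),(278,40)]))
rep("tips top",f("top",140,300,.118,[(92,103),(222,50)]))
rep("posts sc",f("scene",505,330,.125,[(62,80),(342,188)]))
rep("tips sc",f("scene",505,330,.118,[(117,103),(275,170)]))
c=r.calibration("wrist");E=c["extrinsics"];print("wristcam",-E[:3,:3].T@E[:3,3], E[:3,:3])
E
```

```text
flap bar top [ 0.5184 -0.0921  0.131 ] [ 0.4762 -0.2622  0.131 ] mid [ 0.4973 -0.1772  0.131 ] len 0.1752 ang -103.95
flap tab top [ 0.5032 -0.1518  0.177 ] [ 0.4921 -0.1996  0.177 ] mid [ 0.4977 -0.1757  0.177 ] len 0.049 ang -103.12
cover bar top [ 0.6234 -0.1157  0.131 ] [ 0.5834 -0.2857  0.131 ] mid [ 0.6034 -0.2007  0.131 ] len 0.1747 ang -103.24
flap bar scene [ 0.4771 -0.2517  0.131 ] [ 0.5209 -0.0854  0.131 ] mid [ 0.499  -0.1686  0.131 ] len 0.172 ang 75.23
posts top [0.4663 0.3656 0.125 ] [0.5365 0.1592 0.125 ] mid [0.5014 0.2624 0.125 ] len 0.2181 ang -71.22
tips top [0.4765 0.3221 0.118 ] [0.5271 0.2097 0.118 ] mid [0.5018 0.2659 0.118 ] len 0.1233 ang -65.76
posts sc [0.5435 0.1703 0.125 ] [0.4654 0.3704 0.125 ] mid [0.5044 0.2703 0.125 ] len 0.2147 ang 111.3
tips sc [0.5226 0.2092 0.118 ] [0.4829 0.3269 0.118 ] mid [0.5028 0.2681 0.118 ] len 0.1242 ang 108.63
wristcam [0.06296284 0.525813   0.37362538] [[ 0.2538078   0.96725266 -0.00197479]
 [-0.92661768  0.24255858 -0.28730648]
 [-0.27741895  0.0747505   0.95783667]]
```

```bash
cat >> h.py <<'E'
from scipy.spatial.transform import Rotation as Ro
def st():
    s=r.state();R=Ro.from_quat(s["tcp_rot"],scalar_first=True).as_matrix()
    print("t",round(s["time_s"],2),"p",np.round(s["tool_pos"],4),"xyaw",round(np.degrees(np.arctan2(R[1,0],R[0,0])),2),"yyaw",round(np.degrees(np.arctan2(R[1,1],R[0,1])),2),"z",np.round(R[:,2],3),"F",np.round(s["force"],1),"M",np.round(s["moment"],2),"g",round(s["grip_width"],3),"q",np.round(s["joint_pos"],2));return s,R
E
python3 -c "
from h import *
st()"
```

```text
t 0.1 p [0.1332 0.5075 0.2306] xyaw 75.28 yyaw -104.94 z [-0.967  0.254  0.   ] F [-0.1 -0.2 -0.4] M [-0.04 -0.03  0.02] g 0.999 q [ 1.31  0.13 -0.04  1.41  0.    1.57]
```

```bash
python3 -m jog '[[[0.017,-0.032,0.006],[0,0,-7]],[[0.017,-0.032,0.006],[0,0,-7]],[[0.017,-0.032,0.006],[0,0,-7]],[[0.017,-0.032,0.006],[0,0,-7]],[[0.017,-0.032,0.006],[0,0,-7]],[[0.017,-0.032,0.006],[0,0,-7]],[[0.017,-0.032,0.006],[0,0,-7]],[[0.017,-0.032,0.006],[0,0,-7]]]' 0.2; python3 -m jog '[[[0.017,-0.032,0],[0,0,-7]],[[0.017,-0.032,0],[0,0,-7]],[[0.017,-0.032,0],[0,0,-7]],[[0.017,-0.032,0],[0,0,-7]],[[0.017,-0.032,0],[0,0,-7]],[[0.017,-0.032,0],[0,0,-7]],[[0.017,-0.032,0],[0,0,-7]],[[0.017,-0.032,0],[0,0,-7]]]'; python3 -c "
from h import *
st()"
```

```text
time_s: 0.77
tool_pos: [0.2681, 0.2442, 0.2731]
tcp_rot: [-0.697, 0.699, 0.108, -0.116]
force: [1.4, 1.1, 0.6]
grip_width: 0.601
time_s: 1.43
tool_pos: [0.4058, -0.0264, 0.2741]
tcp_rot: [0.667, -0.665, 0.24, -0.235]
force: [0.7, 0.4, -0.2]
grip_width: 0.598
t 1.43 p [ 0.4058 -0.0264  0.2741] xyaw -39.2 yyaw 137.53 z [0.632 0.775 0.   ] F [ 0.7  0.4 -0.2] M [ 0.03 -0.08 -0.03] g 0.598 q [-0.07 -0.09 -0.16  1.5   0.01  2.19]
```

```bash
python3 -m jog '[[[0.018,-0.03,0],[0,0,6.4]],[[0.018,-0.03,0],[0,0,6.4]],[[0.018,-0.03,0],[0,0,6.4]],[[0.018,-0.03,0],[0,0,6.4]],[[0.018,-0.03,0],[0,0,0]],[[0,0,0],[0,0,0]],[[0,0,0],[0,0,0]]]'; python3 - <<'E'
from h import *
st();c=r.calibration("wrist");im=r.snapshot("wrist")
cv2.imwrite("pics/w1.png",cv2.resize(im[:,:,::-1],(800,600)))
import pickle;pickle.dump(c,open("w1.pkl","wb"))
E
```

```text
time_s: 2.02
tool_pos: [0.4993, -0.1924, 0.2692]
tcp_rot: [0.703, -0.701, 0.088, -0.078]
force: [-0.1, 0.1, 0.9]
grip_width: 0.6
t 2.02 p [ 0.4993 -0.1924  0.2692] xyaw -13.5 yyaw 165.0 z [0.233 0.972 0.   ] F [-0.1  0.1  0.9] M [ 0.04  0.04 -0.01] g 0.6 q [-0.37  0.16  0.08  1.51 -0.    1.44]
```

View pics/w1.png

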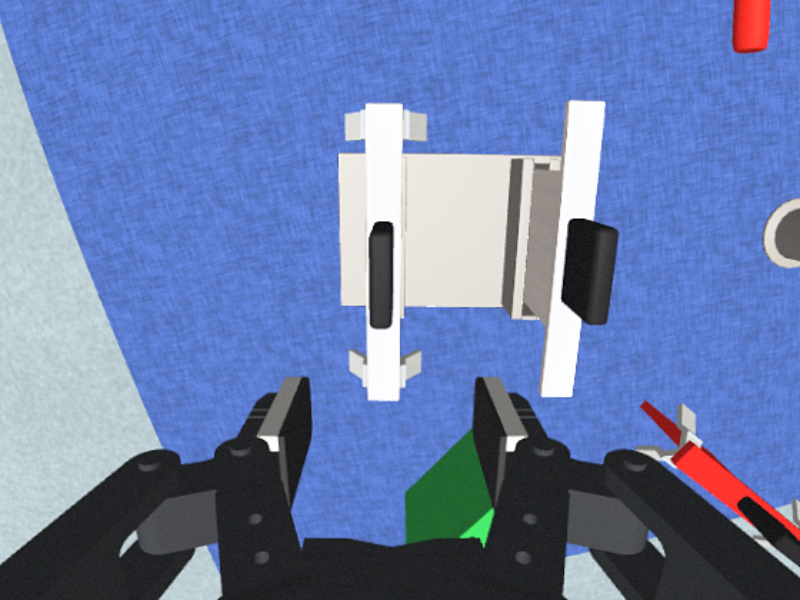

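The wrist view shows the knuckled flap as the left panel: bar ends at (384,103) and (384,400), tab at (381,275). The cover is on the right, around (580,250). Next I measure the tab and hinge.

```bash
python3 - <<'E'
from h import *
import pickle;c=pickle.load(open("w1.pkl","rb"))
A=lambda u,v,z:at("wrist",u*.7-.15,v*.7-.15,z,c)
for k,p,q,z in(("bar",(384,103),(384,400),.131),("tab",(380,228),(380,328),.177),("tabL-R",(371,300),(392,300),.177)):
    a,b=A(*p,z),A(*q,z);d=a-b;print(k,a.round(4),b.round(4),((a+b)/2).round(4),np.linalg.norm(d).round(4),np.degrees(np.arctan2(d[1],d[0])).round(2))
E
```

```text
bar [ 0.5179 -0.0909  0.131 ] [ 0.4762 -0.2616  0.131 ] [ 0.497  -0.1763  0.131 ] 0.1757 76.26
tab [ 0.5029 -0.1503  0.177 ] [ 0.4908 -0.1992  0.177 ] [ 0.4968 -0.1747  0.177 ] 0.0503 76.13
tabL-R [ 0.49   -0.1839  0.177 ] [ 0.5001 -0.1863  0.177 ] [ 0.495  -0.1851  0.177 ] 0.0104 166.74
```

```bash
python3 -m jog '[[[-0.002,0.017,-0.015],[0,0,0]],[[0,0,-0.03],[0,0,0]],[[0,0,-0.03],[0,0,0]],[[0,0,-0.025],[0,0,0]],[[0,0,-0.015],[0,0,0]],[[0,0,0],[0,0,0]]]'; python3 -c "
from h import *
st()"
```

```text
time_s: 2.57
tool_pos: [0.4943, -0.1691, 0.1514]
tcp_rot: [0.703, -0.702, 0.085, -0.078]
force: [-0.8, 0.4, 0.5]
grip_width: 0.598
t 2.57 p [ 0.4943 -0.1691  0.1514] xyaw -13.27 yyaw 164.43 z [0.23  0.973 0.   ] F [-0.8  0.4  0.5] M [-0.02  0.01  0.  ] g 0.598 q [-0.33  0.14 -0.2   1.24 -0.    1.47]
```

```bash
python3 -m jog '[[[0.003,-0.006,-0.010],[0,0,-0.5]],[[0,0,0],[0,0,0]],[[0,0,0],[0,0,0]]]'; python3 -m jog '[[[0,0,0],[0,0,0]],[[0,0,0],[0,0,0]],[[0,0,0],[0,0,0]],[[0,0,0],[0,0,0]],[[0,0,0],[0,0,0]],[[0,0,0],[0,0,0]],[[0,0,0],[0,0,0]],[[0,0,0],[0,0,0]]]' -1;  python3 -c "
from h import *
st()"
```

```text
time_s: 2.82
tool_pos: [0.4971, -0.1735, 0.1426]
tcp_rot: [0.703, -0.702, 0.087, -0.081]
force: [-0.7, -0.3, -0.1]
grip_width: 0.601
time_s: 3.48
tool_pos: [0.4985, -0.1741, 0.1457]
tcp_rot: [0.702, -0.702, 0.086, -0.083]
force: [0.6, 0.4, -1.2]
grip_width: 0.134
t 3.48 p [ 0.4985 -0.1741  0.1457] xyaw -13.7 yyaw 163.86 z [0.237 0.972 0.   ] F [ 0.6  0.4 -1.2] M [ 0.03  0.01 -0.04] g 0.134 q [-0.34  0.15 -0.2   1.23 -0.    1.47]
```

```bash
python3 -m jog '[[[0,0,0.012],[0,0,0]],[[0,0,0.02],[0,0,0]],[[0,0,0.022],[0,0,0]],[[0,0,0.025],[0,0,0]],[[0,0,0.025],[0,0,0]],[[0,0,0.025],[0,0,0]],[[0,0,0.02],[0,0,0]],[[0,0,0],[0,0,0]]]'; python3 -c "
from h import *
st()"
```

```text
time_s: 4.15
tool_pos: [0.4959, -0.1732, 0.2968]
tcp_rot: [0.703, -0.701, 0.089, -0.08]
force: [0.5, -0.3, -2.5]
grip_width: 0.129
t 4.15 p [ 0.4959 -0.1732  0.2968] xyaw -13.73 yyaw 160.74 z [0.237 0.971 0.001] F [ 0.5 -0.3 -2.5] M [ 0.01 -0.08  0.03] g 0.129 q [-0.34  0.15  0.13  1.56  0.    1.47]
```

```bash
python3 -m jog '[[[0,0.015,0.006],[0,0,2.5]],[[0,0.03,0.006],[0,0,4]],[[0,0.035,0.006],[0,0,4]],[[0,0.035,0.005],[0,0,4]],[[0,0.035,0],[0,0,4]],[[0,0.035,0],[0,0,4]],[[0,0.035,0],[0,0,4]],[[0,0.035,0],[0,0,4]]]'; python3 -m jog '[[[0,0.035,0],[0,0,2]],[[0,0.035,0],[0,0,0]],[[0,0.035,0],[0,0,0]],[[0,0.025,0],[0,0,0]],[[0,0.012,0],[0,0,0]],[[0,0,0],[0,0,0]],[[0,0,0],[0,0,0]]]'; python3 -c "
from h import *
st()"
```

```text
time_s: 4.82
tool_pos: [0.4948, 0.0846, 0.3109]
tcp_rot: [-0.698, 0.7, 0.1, -0.113]
force: [0.9, -0.0, -2.9]
grip_width: 0.127
time_s: 5.4
tool_pos: [0.4912, 0.2402, 0.2992]
tcp_rot: [-0.694, 0.698, 0.113, -0.134]
force: [-0.3, -0.7, -2.6]
grip_width: 0.127
t 5.4 p [0.4912 0.2402 0.2992] xyaw 20.17 yyaw -159.88 z [-0.345  0.939  0.   ] F [-0.3 -0.7 -2.6] M [ 0.01 -0.06  0.04] g 0.127 q [0.45 0.21 0.2  1.6  0.   1.67]
```

```bash
python3 -m jog '[[[0.012,0.026,0],[0,0,-1.2]],[[0,0,0],[0,0,0]],[[0,0,0],[0,0,0]],[[0,0,0],[0,0,0]]]'; python3 - <<'E'
from h import *
s,R=st();print(R.round(4));c=r.calibration("wrist");im=r.snapshot("wrist")
cv2.imwrite("pics/w2.png",cv2.resize(im[:,:,::-1],(800,600)))
import pickle;pickle.dump(c,open("w2.pkl","wb"))
E
```

```text
time_s: 5.73
tool_pos: [0.5038, 0.2627, 0.2963]
tcp_rot: [-0.695, 0.7, 0.103, -0.127]
force: [0.3, -0.3, -3.3]
grip_width: 0.13
t 5.73 p [0.5038 0.2627 0.2963] xyaw 18.69 yyaw -157.5 z [-0.321  0.947 -0.002] F [ 0.3 -0.3 -3.3] M [ 0.01 -0.07  0.  ] g 0.13 q [0.48 0.25 0.26 1.61 0.   1.72]
[[ 0.9467 -0.0325 -0.3206]
 [ 0.3203 -0.0135  0.9472]
 [-0.0351 -0.9994 -0.0023]]
```

View pics/w2.png

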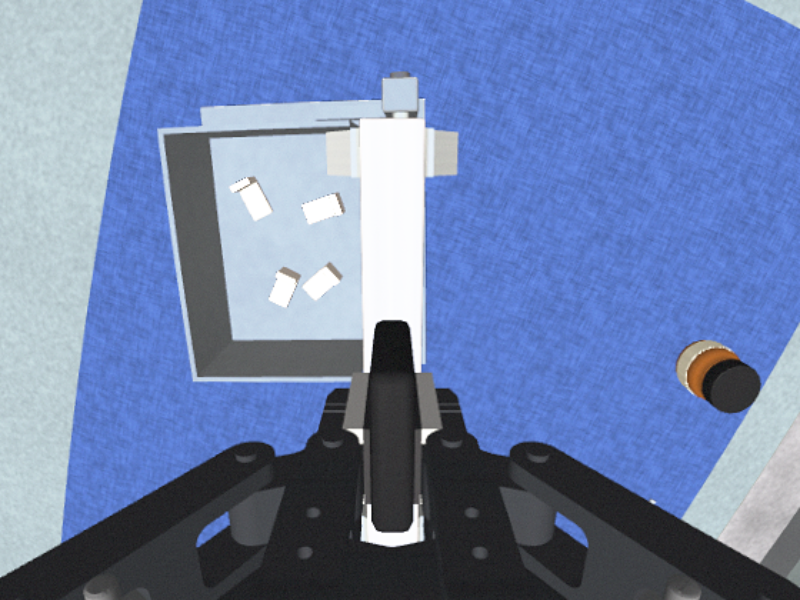

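The flap is held over the chute, with the far post top at (400,95), the far bar end at (392,119) and the tray's left wall on the -x side. I'll compare the post, tray edges and bar.

```bash
python3 - <<'E'
from h import *
import pickle;c=pickle.load(open("w2.pkl","rb"))
A=lambda u,v,z:at("wrist",u*.7-.15,v*.7-.15,z,c)
print("post corners",[A(u,v,.125).round(4) for u,v in((383,79),(416,77),(383,112),(417,112))])
print("post c",A(400,95,.125).round(4))
def ln(k,p,q,z):
    a,b=A(*p,z),A(*q,z);d=a-b;print(k,a.round(4),b.round(4),((a+b)/2).round(4),np.linalg.norm(d).round(4),np.degrees(np.arctan2(d[1],d[0])).round(2))
ln("tray back wall outer",(159,130),(195,380),.09)
z=.2816
ln("bar left edge",(360,119),(363,370),z);ln("bar right edge",(424,119),(424,360),z);ln("bar end",(360,119),(424,119),z)
ln("knuckle ends low (z~o-.025)",(327,132),(457,132),.2386)
ln("tab top",(392,321),(392,531),.327)
E
```

```text
post corners [array([0.4549, 0.3724, 0.125 ]), array([0.4731, 0.3797, 0.125 ]), array([0.4608, 0.3546, 0.125 ]), array([0.4802, 0.3611, 0.125 ])]
post c [0.4674 0.367  0.125 ]
tray back wall outer [0.3127 0.2982 0.09  ] [0.3783 0.12   0.09  ] [0.3455 0.2091 0.09  ] 0.1899 110.21
bar left edge [0.4671 0.34   0.2816] [0.4932 0.2618 0.2816] [0.4802 0.3009 0.2816] 0.0825 108.43
bar right edge [0.4855 0.3462 0.2816] [0.5119 0.2724 0.2816] [0.4987 0.3093 0.2816] 0.0783 109.71
bar end [0.4671 0.34   0.2816] [0.4855 0.3462 0.2816] [0.4763 0.3431 0.2816] 0.0194 -161.45
knuckle ends low (z~o-.025) [0.4514 0.3331 0.2386] [0.4992 0.3492 0.2386] [0.4753 0.3411 0.2386] 0.0504 -161.4
tab top [0.4937 0.297  0.327 ] [0.5136 0.2381 0.327 ] [0.5036 0.2675 0.327 ] 0.0622 108.71
```

```bash
python3 -m jog '[[[-0.001,0.007,0],[0.6,-1.9,1.2]],[[0,0,0],[0,0,0]],[[0,0,0],[0,0,0]],[[0,0,0],[0,0,0]]]'; python3 - <<'E'
from h import *
s,R=st();print(R.round(4))
E
```

```text
time_s: 6.12
tool_pos: [0.5027, 0.2655, 0.2968]
tcp_rot: [-0.695, 0.698, 0.121, -0.12]
force: [0.1, 0.4, -2.5]
grip_width: 0.127
t 6.12 p [0.5027 0.2655 0.2968] xyaw 19.62 yyaw -75.26 z [-0.336  0.942 -0.005] F [ 0.1  0.4 -2.5] M [ 0.03  0.   -0.06] g 0.127 q [ 0.49  0.22  0.22  1.57 -0.    1.72]
[[ 9.419e-01  1.200e-03 -3.358e-01]
 [ 3.358e-01 -4.400e-03  9.419e-01]
 [-4.000e-04 -1.000e+00 -4.600e-03]]
```

```bash
python3 -m jog '[[[0,0.004,-0.015],[0,0,0.4]],[[0,0,-0.02],[0,0,0]],[[0,0,-0.02],[0,0,0]],[[0,0,-0.015],[0,0,0]],[[0,0,-0.005],[0,0,0]],[[0,0,0],[0,0,0]],[[0,0,0],[0,0,0]]]'; python3 - <<'E'
from h import *
s,R=st();print(R.round(4));c=r.calibration("wrist");im=r.snapshot("wrist")
b=r.snapshot("scene")[200:350,330:530]
cv2.imwrite("pics/w3.png",np.hstack([cv2.resize(im[:,:,::-1],(400,300))[:,:],cv2.resize(b[:,:,::-1],(400,300))]))
E
```

```text
time_s: 6.7
tool_pos: [0.5034, 0.2661, 0.2216]
tcp_rot: [-0.695, 0.698, 0.121, -0.121]
force: [-0.7, 0.6, -2.0]
grip_width: 0.135
t 6.7 p [0.5034 0.2661 0.2216] xyaw 19.71 yyaw -72.54 z [-0.337  0.941 -0.005] F [-0.7  0.6 -2. ] M [ 0.02 -0.03  0.03] g 0.135 q [ 0.49  0.21  0.04  1.4  -0.    1.72]
[[ 9.414e-01  1.500e-03 -3.373e-01]
 [ 3.373e-01 -4.800e-03  9.414e-01]
 [-2.000e-04 -1.000e+00 -5.000e-03]]
```

View pics/w3.png

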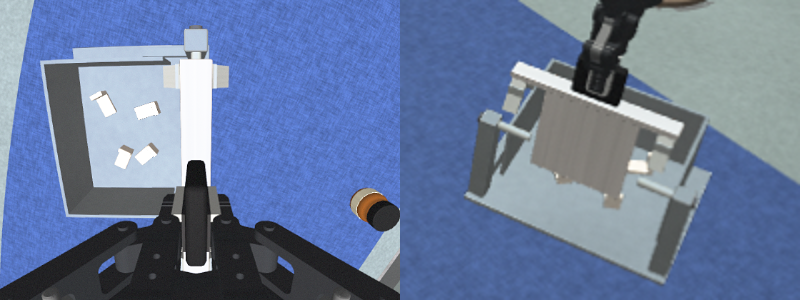

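The plate is passing between the pins, with both knuckles above them and the post aligned (far post at (196,40), bar end at (196,62)). I'll keep lowering.

```bash
python3 -m jog '[[[0.0005,0.001,-0.015],[0,0,0]],[[0,0,-0.015],[0,0,0]],[[0,0,-0.012],[0,0,0]],[[0,0,-0.008],[0,0,0]],[[0,0,-0.004],[0,0,0]],[[0,0,0],[0,0,0]],[[0,0,0],[0,0,0]]]'; python3 - <<'E'
from h import *
st()
E
```

```text
time_s: 7.38
tool_pos: [0.5079, 0.2691, 0.1741]
tcp_rot: [-0.696, 0.697, 0.126, -0.116]
force: [-0.1, -0.4, -2.9]
grip_width: 0.128
t 7.38 p [0.5079 0.2691 0.1741] xyaw 19.7 yyaw 6.88 z [-0.337  0.941 -0.003] F [-0.1 -0.4 -2.9] M [-0.02  0.04  0.02] g 0.128 q [ 0.49  0.21 -0.06  1.29 -0.    1.72]
```

```bash
python3 -m jog '[[[-0.004,-0.002,-0.004],[0,0,0]],[[0,0,-0.006],[0,0,0]],[[0,0,-0.005],[0,0,0]],[[0,0,0],[0,0,0]]]'; python3 - <<'E'
from h import *
s,R=st();print(R.round(3))
E
```

```text
time_s: 7.72
tool_pos: [0.5045, 0.2675, 0.1603]
tcp_rot: [0.697, -0.696, -0.127, 0.115]
force: [0.1, -0.7, -3.4]
grip_width: 0.13
t 7.72 p [0.5045 0.2675 0.1603] xyaw 19.7 yyaw 11.51 z [-0.337  0.941 -0.002] F [ 0.1 -0.7 -3.4] M [-0.01  0.04  0.04] g 0.13 q [ 0.49  0.21 -0.1   1.25 -0.    1.72]
[[ 0.941  0.017 -0.337]
 [ 0.337  0.003  0.941]
 [ 0.017 -1.    -0.002]]
```

Still no contact; about 10 mm to go.

```bash
python3 -m jog '[[[0,0,-0.004],[-0.3,0.9,0]],[[0,0,-0.003],[0,0,0]],[[0,0,-0.002],[0,0,0]],[[0,0,0],[0,0,0]],[[0,0,0],[0,0,0]]]'; python3 - <<'E'
from h import *
s,R=st();print(R.round(3))
E
```

```text
time_s: 8.13
tool_pos: [0.5043, 0.2675, 0.1515]
tcp_rot: [-0.696, 0.697, 0.121, -0.121]
force: [-0.5, -0.3, -2.1]
grip_width: 0.131
t 8.13 p [0.5043 0.2675 0.1515] xyaw 19.72 yyaw -108.31 z [-0.337  0.941 -0.001] F [-0.5 -0.3 -2.1] M [-0.01  0.21  0.07] g 0.131 q [ 0.49  0.22 -0.1   1.25 -0.    1.72]
[[ 0.941 -0.001 -0.337]
 [ 0.337 -0.002  0.941]
 [-0.001 -1.    -0.001]]
```

```bash
python3 -m jog '[[[0,0,-0.002],[0,0,0]],[[0,0,-0.002],[0,0,0]],[[0,0,0],[0,0,0]]]'; python3 - <<'E'
from h import *
st()
b=r.snapshot("scene")[200:350,330:530]
cv2.imwrite("pics/s4.png",cv2.resize(b[:,:,::-1],(800,600)))
E
```

```text
time_s: 8.38
tool_pos: [0.5043, 0.2675, 0.1519]
tcp_rot: [-0.697, 0.697, 0.122, -0.12]
force: [-0.3, 0.2, -2.6]
grip_width: 0.131
t 8.38 p [0.5043 0.2675 0.1519] xyaw 19.71 yyaw 5.2 z [-0.337  0.941 -0.001] F [-0.3  0.2 -2.6] M [ 0.01  0.03 -0.03] g 0.131 q [ 0.49  0.22 -0.1   1.25 -0.    1.72]
```

View pics/s4.png

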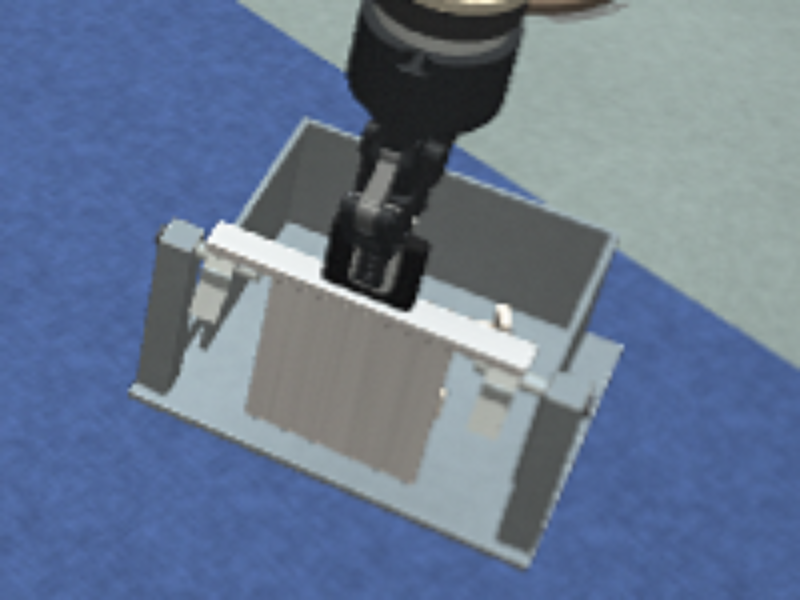

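The knuckles are over both pins, with the bar ends at (212,240) and (533,360) beside the posts. I'll press slightly to confirm it's seated.

```bash
python3 -m jog '[[[0,0,-0.006],[0,0,0]],[[0,0,-0.004],[0,0,0]]]'; python3 -c "
from h import *
st()"
```

```text
time_s: 8.6
tool_pos: [0.5048, 0.2677, 0.1513]
tcp_rot: [0.697, -0.696, -0.125, 0.117]
force: [-10.6, -5.9, 19.5]
grip_width: 0.13
t 8.6 p [0.5048 0.2677 0.1513] xyaw 19.71 yyaw 22.22 z [-0.337  0.941  0.   ] F [-10.6  -5.9  19.5] M [-1.35  2.75 -0.01] g 0.13 q [ 0.49  0.21 -0.11  1.24 -0.    1.71]
```

```bash
python3 -m jog '[[[0,0,0],[0,0,0]],[[0,0,0],[0,0,0]]]'; python3 -m jog '[[[0,0,0],[0,0,0]],[[0,0,0],[0,0,0]],[[0,0,0],[0,0,0]],[[0,0,0],[0,0,0]],[[0,0,0],[0,0,0]],[[0,0,0],[0,0,0]],[[0,0,0],[0,0,0]],[[0,0,0],[0,0,0]]]' 0; python3 -c "
from h import *
s,R=st();print(R.round(3))"
```

```text
time_s: 8.77
tool_pos: [0.505, 0.2678, 0.1532]
tcp_rot: [0.698, -0.696, -0.126, 0.116]
force: [0.6, 0.8, -2.7]
grip_width: 0.13
time_s: 9.43
tool_pos: [0.5065, 0.2685, 0.1511]
tcp_rot: [0.698, -0.696, -0.126, 0.116]
force: [-0.3, -0.3, -0.0]
grip_width: 0.499
t 9.43 p [0.5065 0.2685 0.1511] xyaw 19.7 yyaw 21.52 z [-0.337  0.941  0.   ] F [-0.3 -0.3 -0. ] M [ 0.02  0.08 -0.  ] g 0.499 q [ 0.49  0.22 -0.11  1.23 -0.    1.72]
[[ 0.941  0.013 -0.337]
 [ 0.337  0.005  0.941]
 [ 0.014 -1.     0.   ]]
```

Force is zero, so it's released. I'll go straight up and check.

```bash
python3 -m jog '[[[0,0,0.015],[0,0,0]],[[0,0,0.02],[0,0,0]],[[0,0,0.03],[0,0,0]],[[0,0,0.03],[0,0,0]],[[0,0,0.03],[0,0,0]],[[-0.03,0,0.02],[0,0,0]],[[-0.04,0,0],[0,0,0]],[[-0.04,0,0],[0,0,0]]]';python3 -m jog '[[[-0.04,0,0],[0,0,0]],[[-0.04,0,0],[0,0,0]],[[-0.03,0,0],[0,0,0]],[[0,0,0],[0,0,0]],[[0,0,0],[0,0,0]],[[0,0,0],[0,0,0]]]'; python3 - <<'E'
from h import *
st();t=r.snapshot("top");b=r.snapshot("scene")
cv2.imwrite("pics/s5.png",np.hstack([cv2.resize(t[200:330,90:220,::-1],(400,400)),cv2.resize(b[215:345,360:490,::-1],(400,400))]))
cv2.imwrite("pics/s6.png",np.hstack([cv2.resize(t[160:290,270:400,::-1],(400,400)),cv2.resize(b[140:270,210:340,::-1],(400,400))]))
# expected seated bar ends/tab vs picture
C=np.array([.504,.267,0]);d=np.array([np.cos(np.radians(110)),np.sin(np.radians(110)),0])
P=[C+s*.088*d+[0,0,.136] for s in(1,-1)]+[C+[0,0,.182]]
print("top",((proj("top",P)-[90,200])*400/130).round(0));print("scene",((proj("scene",P)-[360,215])*400/130+[400,0]).round(0))
E
```

```text
time_s: 10.1
tool_pos: [0.3972, 0.2673, 0.2966]
tcp_rot: [0.697, -0.697, -0.121, 0.117]
force: [-0.1, 0.5, 0.1]
grip_width: 0.502
time_s: 10.6
tool_pos: [0.2771, 0.2657, 0.2997]
tcp_rot: [0.699, -0.695, -0.125, 0.116]
force: [0.0, 0.1, -0.1]
grip_width: 0.497
t 10.6 p [0.2771 0.2657 0.2997] xyaw 19.58 yyaw 34.31 z [-0.335  0.942  0.003] F [ 0.   0.1 -0.1] M [-0.   -0.03 -0.01] g 0.497 q [ 0.77 -0.14 -0.15  1.54 -0.    2.  ]
top [[ 82. 141.]
 [290.  73.]
 [167.  99.]]
scene [[718. 227.]
 [472. 129.]
 [603. 129.]]
```

View pics/s5.png

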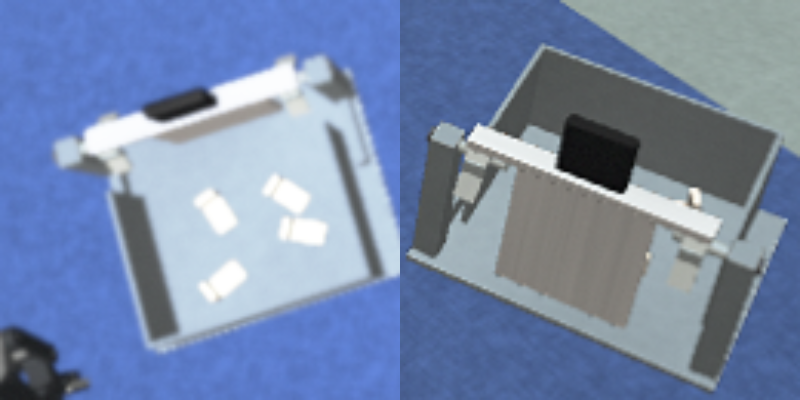

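View pics/s6.png

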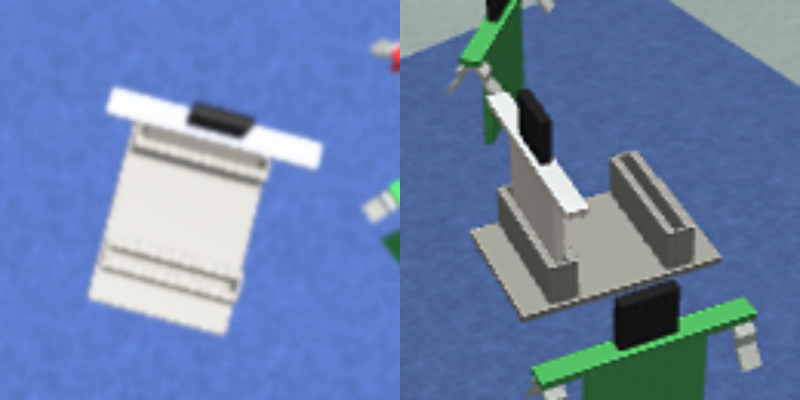

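Both knuckles sit on the pins. The bar ends are at (472,132) and (718,228) against predicted (472,129) and (718,227), and the cover is still in its slot. One stillness check, then I'll hand in.

```bash
python3 - <<'E'
from h import *
a=[r.snapshot("scene")[215:345,360:490].astype(int) for _ in range(12)]
print([int((abs(x-a[0]).max(2)>40).sum()) for x in a], abs(a[11]-a[0]).mean())
st(); print(r.close_job())
E
```

```text
[0, 0, 0, 0, 0, 0, 0, 0, 0, 0, 0, 0] 0.8813214990138067
t 11.3 p [0.2773 0.2657 0.2992] xyaw 19.52 yyaw 33.65 z [-0.334  0.943  0.003] F [-0.3  0.3  0.6] M [-0.04  0.01  0.02] g 0.497 q [ 0.77 -0.14 -0.15  1.54 -0.    2.  ]
the job is handed in; nothing more can be done
None
```

The flap with the two knuckles is hanging on both chute pins. I let go of it, backed the arm clear, and handed the job in at 11.3 s of the 54 s allowed. The handover gives no verdict, so what follows is from my own checks.

- **Seating:** when I pressed down, the tool stopped at z = 0.1513 m, against 0.1507 m expected for full seat. The push there was about 20 N, and the force dropped to zero on release.
- **Position:** in the scene view the bar ends are within about 1 raw pixel (roughly 3 mm) of the predicted seated position. The top view disagrees slightly, at about 2 raw pixels (roughly 5 mm), mostly along the pins. That is within the 16 mm allowed.
- **Stillness:** 12 scene pictures over about 0.6 s showed no movement of the flap.
- **Cover panel:** it still stands in its slot, judged by eye in the top and scene views; I did not measure its distance from the start.
- **Failed checks:** none. During lowering the tool drifted about 4 mm sideways without contact; I corrected it before the knuckles reached the pins.

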